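# Put the four sample vials back in their tray by size

### The arm

A 7-joint arm with a two-finger parallel gripper is mounted at the origin on a cart in front of the work surface, level with it; the furniture and walls round the work are solid. World frame = base frame: x ahead of the robot, y to its left, z up, the work surface at z = 0. Lengths are in m, angles in rad, forces in N, time in s.
With the tool pointing down it reaches from about 0.35 to 0.9 m from the base axis. Payload 8.1 kg.
Tool frame: the origin (TCP) lies where the fingers leave the gripper's body, on its centre line; the fingertips stand 66 mm ahead of it and the grasp point (between the pads) lies 47 mm ahead of it; z points along the fingers, y is the line along which they close (so a half turn about z gives the same grasp; the last joint's range is limited). The gripper opens to 92 mm and grips with 3 to 60 N. Pads are 19 mm wide; open, the fingers measure 130 mm over their backs; the gripper's body (75 mm by 190 mm) begins 47 mm behind the grasp point.
Start: joints at [1.123, 0.434, 0.025, 1.573, -0.012, 1.134, -0.075], TCP at [0.211, -0.588, 0.292] pointing down, gripper open.
Joint ranges: [-2.62, 2.62], [-0.44, 2.09], [-1.27, 1.32], [0.08, 2.57], [-1.32, 4.46], [0.12, 2], [-2.74, 2.74]. Speed limits (rad/s): [2.22, 2.22, 3.01, 3.01, 3.14, 3.14, 3.14].

### API

Orientations are given as a rotation vector (axis times angle).
In Python, from cell import arm gives the robot as it stands.
- The arm moves only by the tool send_rows, never from a script. Its argument "motion" is text: rows parted by semicolons, each of 7 numbers parted by spaces: the closure, from 0 (fully open) to 1 (shut), then the shift along the world's x, y, z in m, then the turn, a rotation vector about the world's x, y, z in degrees. A call has 1 to 5 rows; each row shifts and turns the commanded pose from where the row before left it; what a row does not reach is not made up. A row lasts 1/8 s, in which the tool goes at most 62.5 mm and 10.7 degrees, less where a joint would pass 70% of its speed; a pose out of reach is approached as far as the arm can. A call is refused whole if a number of a shift passes 0.0625 or a number of a turn 10.7, either way. A call with a gripper value outside its range is refused whole. The fingers move at their own pace and stop on an object; "force" is the grip in N (left out, the last holds). Time passes only in rows, so rows that do not move let the fingers close. It gives the time, the measured TCP pose, the force, the opening and the grip force at its end, in the units of the state.
- arm.observe(): the state, without advancing time (a new reading comes with each control period).
- arm.get_image(name): name is "scene" or "top" or "wrist"; returns (picture, depth): 420x560x3 uint8, blue, green, red; 420x560 float32, m along the optical axis (not along the pixel's ray), 0 where there is no reading.
- arm.camera_model(name): a dict with "fx", "fy", "cx", "cy" (pixels), "view" (4x4, takes a point from world to camera coordinates). Camera axes: x right, y down, z forward; pixel columns grow to the right and rows downward; lengths in m; the calibration is good to about 2 mm. A picture is of the moment at which its call begins: read the wrist's pose just before it. camera_model takes no time and is no camera call; for the wrist camera it gives the pose at the moment of the call.
- arm.sign_off(): hands the job in; it is judged then, once.
The state is a dict: "clock": time; "joints": joint angles; "dq": joint speeds; "joint_efforts": joint torques, N m; "position": TCP position; "ee_rot": TCP orientation; "force": force on the tool from outside, world axes, zero at the start; "ft_torque": the same for the moment, N m; "width": opening from 0.0 (shut) to 1.0 (fully open); "gripper_force": force on a finger pad.
Only numpy, scipy, OpenCV 4.12 (cv2) and the standard library are available. Lean on these libraries where they do the work, as an engineer would, in place of code of your own. Each camera call takes 0.05 s, during which the arm holds its last target. There are 200 camera calls.

### The job

Gather the four screw-cap vials from the grey mat on the worktop and stand them upright in the aluminium tray, one to a compartment: the biggest vial in the longest compartment, the next biggest in the next longest, and so on down to the smallest vial in the shortest. Never let a vial tip over, and leave everything that is not a vial (objective, loupe, loose cap, sample box, adapter) where it stands.

Things in the scene. Friction and masses are not known exactly. Their poses are not given: they have to be found in the camera images.
- vial_tray: fixed open aluminium tray, grey plastic floors, 222 x 62 mm, walls and dividers 4 mm thick, 18 mm high, floors 4 mm above the worktop. Four compartments in a row along its x, each 54 mm across (y); from the -x end to the +x end they are 64, 54, 46 and 38 mm long, centred at x = -75, -12, +42, +88 mm, y = 0. Origin: centre of the underside, z up. May be turned any way round.
- vial_black: the biggest vial: all black with a black screw cap, 34 mm diameter (body, up to 50 mm high), cap 29 mm diameter, 62 mm high over all, about 50 g. The origin is the centre of the underside; z is up. Starts upright on a grey mat 2 mm thick. Take it round the body from above.
- vial_red_cap: the second biggest vial: white with a red screw cap, 26 mm diameter (body, up to 45 mm high), cap 22 mm diameter, 56 mm high over all, about 40 g. The origin is the centre of the underside; z is up. Starts upright on a grey mat 2 mm thick. Take it round the body from above.
- vial_amber: the second smallest vial: amber-brown with a black screw cap, 24 mm diameter (body, up to 42 mm high), cap 21 mm diameter, 52 mm high over all, about 35 g. The origin is the centre of the underside; z is up. Starts upright on a grey mat 2 mm thick. Take it round the body from above.
- vial_white_cap: the smallest vial: white with a white screw cap, 22 mm diameter (body, up to 37 mm high), cap 19 mm diameter, 46 mm high over all, about 30 g. The origin is the centre of the underside; z is up. Starts upright on a grey mat 2 mm thick. Take it round the body from above.
- objective: not a vial: spare microscope objective, light grey metal barrel with a thin red ring, 30 mm diameter, 48 mm high, upright. Origin: centre of the underside.
- loupe: not a vial: black standing loupe with a waist and a dark lens on top, 35 mm diameter, 39 mm high, upright. Origin: centre of the underside.
- loose_cap: not a vial: a white ribbed cap on its own, 31 mm diameter, 20 mm high, lying flat. Origin: centre of the underside.
- sample_box: bystander: flat clear-lidded sample box, 65 x 60 mm, 16 mm high. Origin: centre of the underside.
- coax_adapter: bystander: small metal coax adapter lying down, 16 x 32 mm (x, y), 14 mm high, at the near right corner. Origin: centre of the underside. Beside that corner stands the fixed black 30 mm square post of the enclosure, taller than the arm, about x = 0.335, y = -0.365 m: draw the arm in (reach about 0.32 m) before swinging past it.
There are look-alikes about, which are no part of the job. What is shaped like the vial_white_cap but yellow is not meant.

How it is judged:
At the end, for the whole second after the job is handed in: Each vial stands on the floor of its own compartment (origin inside that compartment and less than 8 mm above the tray's underside), upright within 0.15 rad, released and at rest (under 0.03 m/s); the objective, loupe, loose cap, sample box and adapter are each within 25 mm of where they stood (x of vial_black in the frame of vial_tray between -0.107 and -0.043 m and y of vial_black in the frame of vial_tray between -0.027 and 0.027 m and z of each of vial_black, vial_red_cap, vial_amber, vial_white_cap in the frame of vial_tray below 0.008 m and angle between each of vial_black, vial_red_cap, vial_amber, vial_white_cap's own z axis and vertical below 0.15 rad and linear speed of each of vial_black, vial_red_cap, vial_amber, vial_white_cap below 0.03 m/s and x of vial_red_cap in the frame of vial_tray between -0.039 and 0.015 m and y of vial_red_cap in the frame of vial_tray between -0.027 and 0.027 m and x of vial_amber in the frame of vial_tray between 0.019 and 0.065 m and y of vial_amber in the frame of vial_tray between -0.027 and 0.027 m and x of vial_white_cap in the frame of vial_tray between 0.069 and 0.107 m and y of vial_white_cap in the frame of vial_tray between -0.027 and 0.027 m and distance of each of objective, loupe, loose_cap, sample_box, coax_adapter from where it was at the start of the episode below 0.025 m); the robot touches nothing.
It fails at once if a vial tips more than 0.6 rad (angle between any of vial_black, vial_red_cap, vial_amber, vial_white_cap's own z axis and vertical above 0.6 rad).
It also fails if it takes over 106 s, if anything falls off the work surface, if the arm or the gripper's body presses on something with over 40 N, if the wrist force passes 120 N, or if a joint passes its speed limit or range.

## Working session

There is one attempt and no reset: what is moved stays moved. The work goes in short steps, Python scripts to look and compute and a tool call to move; the robot and the scene stay as the last step left them, time stands still between calls to the robot, and variables do not carry over. Pictures are saved under pics/ and viewed, at most 14 in all, crops included, and the job is handed in when it is done.

Besides the shell and the picture viewer there is one more tool, called after "Request:" as a command line: name --argument value ..., lists and objects as JSON in quotes. send_rows: Moves the arm, as the interface text tells. Its arguments: {"type":"object","properties":{"motion":{"type":"string"},"force":{"type":"number"}},"required":["motion"]}

```bash
mkdir -p pics
python3 - <<'E'
from cell import arm
import cv2,numpy as np
s=arm.observe();print(s)
for n in("scene","top"):
    im,d=arm.get_image(n);m=arm.camera_model(n);print(n,m)
    cv2.imwrite(f"pics/{n}0.png",im);np.savez(f"{n}0.npz",im=im,d=d,**m)
E
```

```text
{'clock': 0.0, 'joints': array([ 1.12339439,  0.43522856,  0.02496169,  1.57411064, -0.01161918,
        1.13401472, -0.07506565]), 'dq': array([ 0.00127646,  0.00112462,  0.00033061,  0.0013601 , -0.00104586,
       -0.00136932,  0.00062222]), 'joint_efforts': array([ 1.43997904e-04, -6.67852736e+01,  9.85006168e-01, -3.14456677e+01,
       -6.04453753e-02,  4.29072976e-02,  1.94154168e-04]), 'position': array([ 0.21107844, -0.58782948,  0.29143606]), 'ee_rot': array([-3.09348677e+00, -5.38614118e-01,  6.26137380e-04]), 'force': array([-0.46763702, -0.18480141,  0.03031975]), 'ft_torque': array([-0.01558892, -0.04412453, -0.08069551]), 'gripper_force': 0.0, 'width': 0.9990594120911453}
scene {'fx': 517.3368194312965, 'fy': 517.3368194312965, 'cx': 281.76357180109153, 'cy': 206.9902682213773, 'view': array([[ 0.53604237, -0.84390393, -0.022017  , -0.30605141],
       [-0.4854521 , -0.28680932, -0.82587933,  0.28577951],
       [ 0.69064813,  0.45339451, -0.56341688,  0.6235182 ],
       [ 0.        ,  0.        ,  0.        ,  1.        ]])}
top {'fx': 409.786205094397, 'fy': 409.786205094397, 'cx': 275.8186386305448, 'cy': 206.404546003998, 'view': array([[ 0.00617729, -0.99997056, -0.00455165, -0.0388583 ],
       [-0.96580237, -0.00478623, -0.25923519,  0.50241859],
       [ 0.25920577,  0.00599737, -0.9658035 ,  0.86784059],
       [ 0.        ,  0.        ,  0.        ,  1.        ]])}
```

View pics/scene0.png

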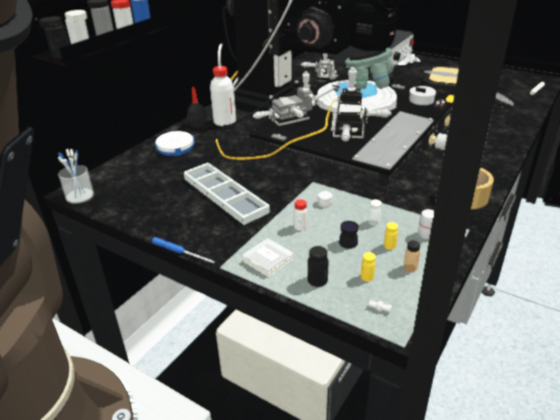

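View pics/top0.png

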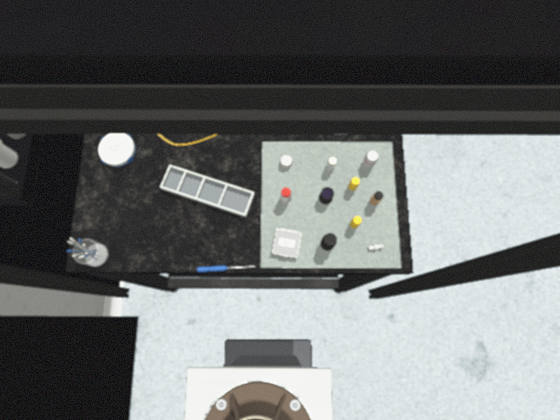

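The scene view shows the red-cap vial (300,215), black vial (318,266), amber (412,256) and white-cap vial (376,212). Possible mix-ups:
- Loupe (349,235) for the black vial.
- Objective (427,225), loose cap (325,199) and the yellow vials (391,236) and (368,267) for the white-cap or red-cap vial.

In the top view, black is at (328,242), red (286,194), white (333,162) and amber (377,198). The tray runs from (162,178) to (252,205).

```bash
cat > h.py <<'E'
import numpy as np,cv2
def cloud(n):
    f=np.load(n);d=f['d'];v,u=np.mgrid[:420,:560]
    P=np.stack([(u-f['cx'])/f['fx']*d,(v-f['cy'])/f['fy']*d,d],-1)
    T=np.linalg.inv(f['view']);W=P@T[:3,:3].T+T[:3,3];W[d<=0]=np.nan
    return W,f['im']
def ray(f,u,v,z):
    T=np.linalg.inv(f['view']);r=T[:3,:3]@[(u-f['cx'])/f['fx'],(v-f['cy'])/f['fy'],1];o=T[:3,3]
    return o+r*(z-o[2])/r[2]
E
python3 - <<'E'
from h import *
obj={'black':[(328,242),(318,266)],'red':[(286,194),(300,215)],'amber':[(377,198),(412,256)],'white':[(333,162),(376,212)],'objective':[(372,158),(427,225)],'loupe':[(327,196),(349,235)],'cap':[(286,161),(325,199)],'y1':[(354,184),(391,236)],'y2':[(357,222),(368,267)],'box':[(287,243),(268,257)],'adapter':[(375,248),(380,307)]}
for i,n in enumerate(("top0.npz","scene0.npz")):
    W,im=cloud(n);m=(W[...,2]>.012)&(W[...,2]<.09)&(W[...,0]>.3)&(W[...,0]<.9)&(W[...,1]>-.6)&(W[...,1]<.4)
    nn,L,st,ct=cv2.connectedComponentsWithStats(m.astype(np.uint8),connectivity=4)
    for k,p in obj.items():
        u,v=p[i];l=np.bincount(L[v-3:v+4,u-3:u+4].ravel(),minlength=nn);l[0]=0;l=l.argmax();q=W[L==l]
        zt=np.percentile(q[:,2],97);t=q[q[:,2]>zt-.006]
        print(n[:3],k,len(q),'top z %.3f'%zt,'topc',t[:,:2].mean(0).round(4),'bbox',q.min(0).round(3),q.max(0).round(3))
    g=W[200:206,275:280] if i==0 else W[225:228,300:305]; print('mat z',np.nanmean(g[...,2]))
    if i==0:
        q=W[165:216,158:258].reshape(-1,3);q=q[(q[:,2]>.013)&(q[:,2]<.03)]
        r=cv2.minAreaRect(q[:,:2].astype(np.float32));print('tray',r,q[:,2].mean())
f=np.load('top0.npz')
# rectified tray view at z=.018, 2.5 px/mm ; up=+x left=+y
V=f['view'];K=np.array([[f['fx'],0,f['cx']],[0,f['fy'],f['cy']],[0,0,1]]).astype(float)
def rect(f,x0,y0,h,w,z,s):
    K=np.array([[f['fx'],0,f['cx']],[0,f['fy'],f['cy']],[0,0,1]]).astype(float);V=f['view']
    A=np.array([[0,-1/s,x0],[-1/s,0,y0],[0,0,z],[0,0,1]])
    H=K@V[:3]@A
    return cv2.warpPerspective(f['im'],H,(w,h),flags=cv2.INTER_LINEAR|cv2.WARP_INVERSE_MAP)
c=r[0]
a=rect(f,c[0]+.1,c[1]+.13,400,520,.018,2000)
s=np.load('scene0.npz')
b=cv2.resize(s['im'][180:320,230:450],None,fx=2.36,fy=2.36,interpolation=cv2.INTER_CUBIC)
a=a[60:330];b=b[:,:520]
cv2.imwrite('pics/crop.png',np.vstack([a,b]))
print('rect origin',c[0]+.1-60/2000,c[1]+.13)
E
```

```text
top black 217 top z 0.065 topc [ 0.4287 -0.1567] bbox [ 0.412 -0.174  0.013] [ 0.443 -0.14   0.067]
top red 136 top z 0.059 topc [ 0.5402 -0.0577] bbox [ 0.527 -0.07   0.013] [ 0.551 -0.046  0.06 ]
top amber 128 top z 0.056 topc [ 0.535  -0.2739] bbox [ 0.523 -0.284  0.013] [ 0.546 -0.263  0.057]
top white 99 top z 0.049 topc [ 0.6222 -0.1692] bbox [ 0.611 -0.179  0.013] [ 0.633 -0.159  0.05 ]
top objective 180 top z 0.052 topc [ 0.6338 -0.2652] bbox [ 0.619 -0.279  0.013] [ 0.647 -0.25   0.054]
top loupe 187 top z 0.042 topc [ 0.5429 -0.1559] bbox [ 0.528 -0.171  0.012] [ 0.558 -0.14   0.044]
top cap 116 top z 0.024 topc [ 0.6324 -0.0595] bbox [ 0.618 -0.073  0.012] [ 0.647 -0.045  0.025]
top y1 101 top z 0.049 topc [ 0.5718 -0.2221] bbox [ 0.561 -0.232  0.012] [ 0.582 -0.211  0.051]
top y2 96 top z 0.050 topc [ 0.477  -0.2221] bbox [ 0.466 -0.233  0.013] [ 0.486 -0.211  0.051]
top box 663 top z 0.021 topc [ 0.4274 -0.06  ] bbox [ 0.394 -0.093  0.012] [ 0.463 -0.027  0.022]
top adapter 23 top z 0.017 topc [ 0.4208 -0.2708] bbox [ 0.414 -0.281  0.012] [ 0.426 -0.265  0.018]
mat z 0.0
[... 966 characters left out ...]
51 topc [ 0.4754 -0.2252] bbox [ 0.466 -0.236  0.012] [ 0.487 -0.214  0.053]
sce box 978 top z 0.023 topc [ 0.4264 -0.0631] bbox [ 0.393 -0.096  0.012] [ 0.464 -0.027  0.024]
sce adapter 130 top z 0.019 topc [ 0.4188 -0.2718] bbox [ 0.412 -0.288  0.012] [ 0.427 -0.255  0.02 ]
mat z 0.014043998256496862Traceback (most recent call last):
  File "<stdin>", line 27, in <module>
    return _nx.concatenate(arrs, 0, dtype=dtype, casting=casting)
           ~~~~~~~~~~~~~~~^^^^^^^^^^^^^^^^^^^^^^^^^^^^^^^^^^^^^^^
ValueError: all the input array dimensions except for the concatenation axis must match exactly, but along dimension 1, the array at index 0 has size 520 and the array at index 1 has size 519
```

```bash
cat >> h.py <<'E'
def rect(f,x0,y0,h,w,z,s):
    K=np.array([[f['fx'],0,f['cx']],[0,f['fy'],f['cy']],[0,0,1]]).astype(float)
    A=np.array([[0,-1/s,x0],[-1/s,0,y0],[0,0,z],[0,0,1]])
    return cv2.warpPerspective(f['im'],K@f['view'][:3]@A,(w,h),flags=cv2.INTER_LINEAR|cv2.WARP_INVERSE_MAP)
E
python3 - <<'E'
from h import *
f=np.load('top0.npz');s=np.load('scene0.npz')
a=rect(f,.628,.264,270,520,.018,2000)
a2=rect(s,.628,.264,270,520,.018,2000)
b=cv2.resize(s['im'][180:320,230:450],(424,270),interpolation=cv2.INTER_CUBIC)
c=np.zeros((540,800,3),np.uint8);c[:270,:520]=a;c[270:,:376]=a2[:,:376];c[270:,376:]=b
cv2.imwrite('pics/crop.png',c);cv2.imwrite('rt.png',a);cv2.imwrite('rs.png',a2)
for n in('top0.npz','scene0.npz'):
    W,im=cloud(n);m=(W[...,0]>.49)&(W[...,0]<.63)&(W[...,1]>.01)&(W[...,1]<.26)&(W[...,2]>.013)&(W[...,2]<.03)
    print(cv2.minAreaRect(W[m][:,:2].astype(np.float32)),np.percentile(W[m][:,2],[50,90]))
E
```

```text
((0.5579644441604614, 0.1342594027519226), (0.2236168533563614, 0.06290068477392197), 71.4129638671875) [0.01685473 0.0190044 ]
((0.5577939748764038, 0.13315510749816895), (0.22656670212745667, 0.06442992389202118), 71.82363891601562) [0.01849447 0.02158551]
```

View pics/crop.png

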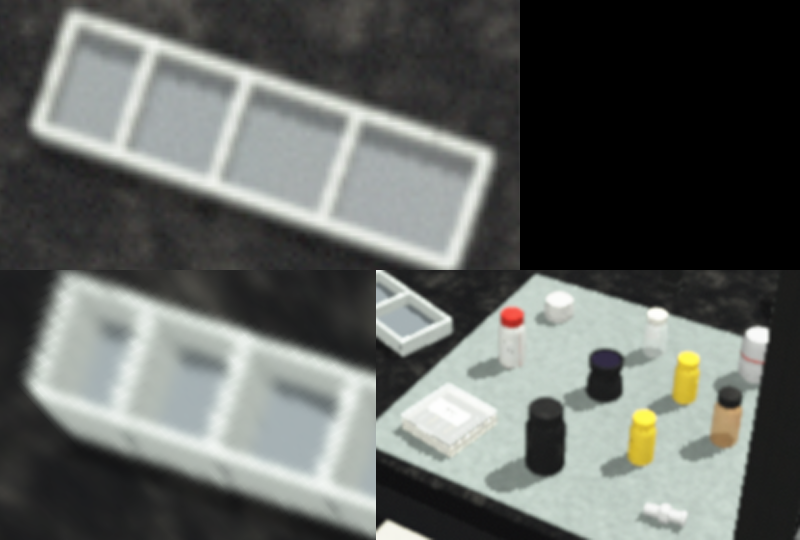

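Request:
send_rows --motion "0 -0.021 0.059 0 0 0 0;0 -0.021 0.059 0 0 0 0;0 -0.021 0.059 0 0 0 0;0 -0.021 0.059 0 0 0 0;0 -0.019 0.052 0 0 0 0"

```text
clock: 0.72
position: [0.1075, -0.2984, 0.2918]
ee_rot: [-3.095, -0.539, 0.0]
force: [0.9, -0.2, 1.1]
width: 1.003
gripper_force: 0.0
```

The crop confirms the four choices: black (545,436), red cap (512,338), amber (727,418) and white cap (656,332). The longest compartment is at the right (-y) end of the tray. Next I swing past the post with the arm drawn in.

Request:
send_rows --motion "0.2 0.0515 0.0241 0 0 0 10.3;0.35 0.0465 0.0329 0 0 0 10.3;0.35 0.0398 0.0406 0 0 0 10.3;0.35 0.032 0.0471 0 0 0 10.3;0.35 0.023 0.0521 0 0 0 10.3"

```text
clock: 1.35
position: [0.3022, -0.1022, 0.2923]
ee_rot: [2.548, 1.837, 0.001]
force: [1.0, -0.1, 0.3]
width: 0.655
gripper_force: 0.0
```

Request:
send_rows --motion "0.35 0 0 0 0 0 0"

```text
clock: 1.48
position: [0.3023, -0.1008, 0.2923]
ee_rot: [2.545, 1.841, 0.001]
force: [-0.1, -1.0, 0.0]
width: 0.651
gripper_force: 0.0
```

Request:
send_rows --motion "0.35 0.0425 -0.0190 -0.044 0 0 0;0.35 0.0425 -0.0190 -0.044 0 0 0;0.35 0.0407 -0.0192 -0.044 0 0 0;0.35 0 0 0 0 0 0"

```text
clock: 1.98
position: [0.4244, -0.1613, 0.1579]
ee_rot: [-2.55, -1.822, 0.005]
force: [-0.2, 0.7, -0.1]
width: 0.651
gripper_force: 0.0
```

Run:
```python
from h import *
from cell import arm
s=arm.observe();m=arm.camera_model('wrist');im,d=arm.get_image('wrist')
np.savez('w1.npz',im=im,d=d,**m);cv2.imwrite('pics/w1.png',im);print(s['position'],s['ee_rot'],s['joints'].round(2))
W,_=cloud('w1.npz')
for n,(x,y,h) in dict(black=(.428,-.158,.064),red=(.5396,-.059,.058),loupe=(.5425,-.157,.041),y2=(.476,-.2235,.048),amber=(.534,-.275,.054)).items():
    q=W[(np.hypot(W[...,0]-x,W[...,1]-y)<.022)&(abs(W[...,2]-h)<.006)]
    if len(q)>20: print(n,len(q),q.mean(0).round(4),((q.min(0)+q.max(0))/2).round(4))
```

```text
[ 0.42441316 -0.16129176  0.15792497] [-2.54998211 -1.82234243  0.00544868] [ 0.6   0.38 -0.44  2.1   0.24  0.72 -0.33]
black 1937 [ 0.4295 -0.1569  0.0638] [ 0.4293 -0.1579  0.0621]
red 156 [ 0.5367 -0.0681  0.0559] [ 0.5375 -0.067   0.0558]
loupe 2286 [ 0.5429 -0.1566  0.0396] [ 0.5433 -0.157   0.039 ]
```

View pics/w1.png

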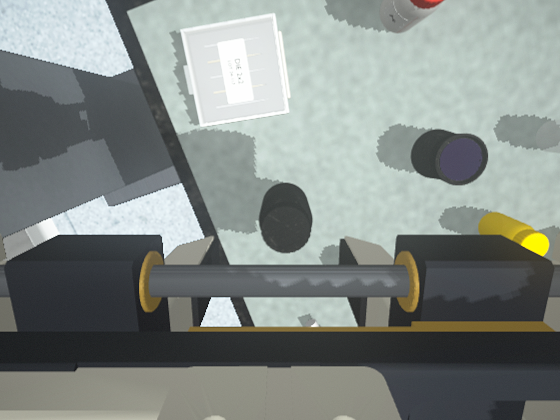

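The wrist view shows the black vial (286,217) between the fingers, with the loupe (450,157), yellow vial (510,233) and sample box (235,70) clear of them.

Request:
send_rows --motion "0.35 0 0 0 0 0 0;0.35 0.003 0.002 -0.02 0 0 0;0.35 0 0 0 0 0 0"

```text
clock: 2.4
position: [0.4268, -0.158, 0.1437]
ee_rot: [2.552, 1.829, -0.0]
force: [0.3, -0.1, 0.3]
width: 0.653
gripper_force: 0.0
```

Request:
send_rows --motion "0.35 0.002 0 -0.026 0 0 0;0.35 0 0 -0.028 0 0 0;0.35 0 0 0 0 0 0;0.35 0 0 0 0 0 0"

```text
clock: 2.9
position: [0.43, -0.1583, 0.0903]
ee_rot: [2.552, 1.829, 0.001]
force: [-0.2, -0.0, -0.1]
width: 0.649
gripper_force: 0.0
```

Request:
send_rows --motion "0.5 0 0 -0.003 0 0 0;0.65 0 0 0 0 0 0;0.8 0 0 0 0 0 0;0.8 0 0 0 0 0 0;0.8 0 0 0 0 0 0" --force 15

```text
clock: 3.52
position: [0.4296, -0.1581, 0.0859]
ee_rot: [2.553, 1.83, -0.0]
force: [-1.2, 0.2, 5.5]
width: 0.363
gripper_force: 15.0
```

Request:
send_rows --motion "0.8 0 0 0 0 0 0;0.8 0 0 0.015 0 0 0;0.8 0 0 0.03 0 0 0;0.8 0 0 0 0 0 0"

```text
clock: 4.03
position: [0.4308, -0.1583, 0.1329]
ee_rot: [2.551, 1.828, 0.004]
force: [0.7, 0.3, -0.9]
width: 0.365
gripper_force: 15.0
```

Request:
send_rows --motion "0.8 0.01 0.02 0.03 0 0 0;0.8 0.0311 0.06 0 0 0 0;0.8 0.0311 0.06 0 0 0 0;0.8 0.0312 0.06 0 0 0 0;0.8 0 0.0208 0 0 0 0"

```text
clock: 4.65
position: [0.5274, 0.0538, 0.1608]
ee_rot: [-2.549, -1.835, -0.004]
force: [-0.7, -1.2, -1.3]
width: 0.36
gripper_force: 15.0
```

Request:
send_rows --motion "0.8 0 0 0 0 0 0;0.8 0 0 0 0 0 0;0.8 0 0 0 0 0 0"

```text
clock: 5.03
position: [0.5257, 0.0474, 0.1606]
ee_rot: [2.555, 1.827, -0.001]
force: [0.3, -0.2, -1.3]
width: 0.366
gripper_force: 15.0
```

Run:
```python
from h import *
from cell import arm
s=arm.observe();m=arm.camera_model('wrist');im,d=arm.get_image('wrist')
np.savez('w2.npz',im=im,d=d,**m);cv2.imwrite('pics/w2.png',im);print(s['position'],s['ee_rot'],s['joints'].round(2))
W,_=cloud('w2.npz')
m=(W[...,0]>.49)&(W[...,0]<.64)&(W[...,1]>.09)&(W[...,1]<.26)&(W[...,2]>.015)&(W[...,2]<.022)
q=W[m];print(len(q),cv2.minAreaRect(q[:,:2].astype(np.float32)))
```

```text
[0.52571052 0.04740574 0.16058845] [ 2.55534597e+00  1.82662427e+00 -1.25769055e-03] [ 0.15  0.48 -0.45  1.93  0.29  0.8  -0.79]
2941 ((0.5570969581604004, 0.12919948995113373), (0.10183646529912949, 0.06216423213481903), 71.41383361816406)
```

View pics/w2.png

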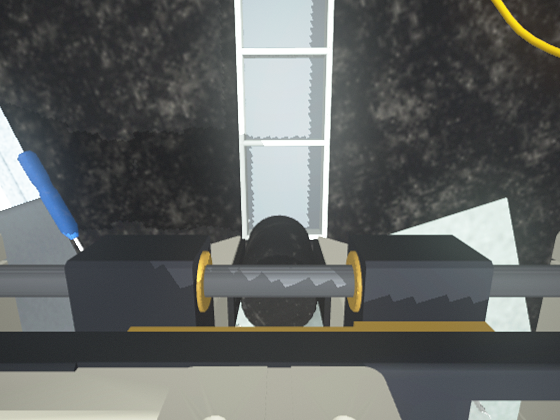

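The tray lies straight ahead of the held vial, with dividers at (284,51) and (284,143) and side walls at columns 243 and 325. I'll get its position from these.

Run:
```python
from h import *
f=np.load('w2.npz')
e=np.array([np.cos(np.radians(71.5)),np.sin(np.radians(71.5))]);n=np.array([-e[1],e[0]]);c=np.array([.5579,.1337])
for p in [(284,51),(284,143),(243,143),(326,143),(239,51),(330,51),(243,200),(325,200),(284,237)]:
    w=ray(f,*p,.018);print(p,w.round(4),'tray',((w[:2]-c)@e).round(4),((w[:2]-c)@n).round(4))
```

```text
(284, 51) [0.5641 0.1491 0.018 ] tray 0.0166 -0.001
(284, 143) [0.5456 0.0942 0.018 ] tray -0.0413 -0.0009
(243, 143) [0.5192 0.1033 0.018 ] tray -0.0412 0.0271
(326, 143) [0.5727 0.085  0.018 ] tray -0.0415 -0.0295
(239, 51) [0.5369 0.1584 0.018 ] tray 0.0168 0.0277
(330, 51) [0.5919 0.1396 0.018 ] tray 0.0164 -0.0304
(243, 200) [0.5053 0.0658 0.018 ] tray -0.0811 0.0284
(325, 200) [0.5604 0.047  0.018 ] tray -0.0815 -0.0299
(284, 237) [0.5239 0.03   0.018 ] tray -0.1091 -0.0007
```

Request:
send_rows --motion "0.8 0.0093 0.0151 0 0 0 0;0.8 0 0 0 0 0 0;0.8 0 0 -0.025 0 0 0;0.8 0 0 -0.025 0 0 0;0.8 0 0 0 0 0 0"

```text
clock: 5.7
position: [0.5341, 0.0642, 0.1093]
ee_rot: [-2.552, -1.83, 0.005]
force: [0.5, 0.5, -0.3]
width: 0.364
gripper_force: 15.0
```

Request:
send_rows --motion "0.8 0 0 0 0 0 0"

```text
clock: 5.82
position: [0.5356, 0.0646, 0.1114]
ee_rot: [2.553, 1.83, 0.001]
force: [-0.9, 0.3, -0.2]
width: 0.364
gripper_force: 15.0
```

Request:
send_rows --motion "0.8 0 -0.001 -0.012 0 0 0;0.8 0 0 -0.007 0 0 0;0.8 0 0 0 0 0 0;0.8 0 0 0 0 0 0"

```text
clock: 6.32
position: [0.5353, 0.0633, 0.0918]
ee_rot: [2.554, 1.83, 0.0]
force: [-0.1, 0.8, -0.4]
width: 0.365
gripper_force: 15.0
```

Request:
send_rows --motion "0.8 0 0 -0.003 0 0 0;0.8 0 0 0 0 0 0;0.8 0 0 0 0 0 0"

```text
clock: 6.7
position: [0.5352, 0.0633, 0.0887]
ee_rot: [2.554, 1.83, 0.0]
force: [-0.3, 0.4, -1.4]
width: 0.364
gripper_force: 15.0
```

Request:
send_rows --motion "0.6 0 0 -0.0005 0 0 0;0.5 0 0 0 0 0 0;0.35 0 0 0 0 0 0;0.35 0 0 0 0 0 0;0.35 0 0 0 0 0 0"

```text
clock: 7.32
position: [0.5352, 0.0633, 0.0882]
ee_rot: [2.554, 1.83, 0.0]
force: [-1.0, 0.4, -0.8]
width: 0.647
gripper_force: 0.0
```

Request:
send_rows --motion "0.35 0 0 0.015 0 0 0;0.35 0 0 0.03 0 0 0;0.35 0 0 0.035 0 0 0;0.35 0 -0.06 0 0 0 0;0.35 0 -0.045 0 0 0 0"

```text
clock: 7.95
position: [0.5355, -0.0436, 0.1699]
ee_rot: [2.552, 1.829, 0.002]
force: [0.3, -0.2, -0.4]
width: 0.651
gripper_force: 0.0
```

Request:
send_rows --motion "0.35 0 0 0 0 0 0;0.35 0 0 0 0 0 0;0.35 0 0 0 0 0 0"

```text
clock: 8.32
position: [0.5353, -0.0401, 0.1686]
ee_rot: [-2.551, -1.833, -0.001]
force: [-0.1, -0.7, -0.4]
width: 0.648
gripper_force: 0.0
```

```bash
cat > loc.py <<'E'
import sys
from h import *
from cell import arm
s=arm.observe();m=arm.camera_model('wrist');im,d=arm.get_image('wrist')
np.savez('w.npz',im=im,d=d,**m);cv2.imwrite(f'pics/{sys.argv[1]}.png',im);print(s['position'].round(4),s['joints'].round(2))
W,_=cloud('w.npz')
E=dict(black=(.535,.0625,.066),red=(.5396,-.059,.058),amber=(.534,-.275,.054),white=(.6215,-.171,.048),redT=(.555,.122,.06),amberT=(.572,.1735,.056),whiteT=(.5865,.217,.05),y1=(.571,-.223,.048),y2=(.476,-.2235,.048),loupe=(.5425,-.157,.041),objective=(.6325,-.265,.05))
for n,(x,y,h) in E.items():
    q=W[(np.hypot(W[...,0]-x,W[...,1]-y)<.022)&(abs(W[...,2]-h)<.005)]
    if len(q)>100: print(n,len(q),q.mean(0).round(4),((q.min(0)+q.max(0))/2).round(4))
E
python3 loc.py w3
```

```text
[ 0.5353 -0.0401  0.1686] [ 0.31  0.48 -0.45  1.9   0.28  0.82 -0.61]
black 2491 [0.5355 0.063  0.0658] [0.5353 0.0632 0.0647]
red 876 [ 0.5417 -0.0573  0.0578] [ 0.5412 -0.058   0.0563]
```

View pics/w3.png

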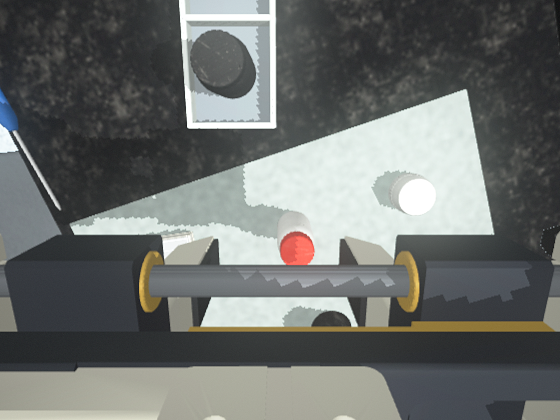

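The black vial stands upright in the longest compartment at (222,62). The red-cap vial (296,245) is between the fingers and the loose cap (413,195) is clear.

Request:
send_rows --motion "0.35 0.0055 -0.018 0 0 0 0;0.35 0 0 -0.025 0 0 0;0.35 0 0 -0.025 0 0 0;0.35 0 0 -0.012 0 0 0;0.35 0 0 0 0 0 0"

```text
clock: 9.0
position: [0.5405, -0.0601, 0.1056]
ee_rot: [-2.553, -1.829, 0.002]
force: [0.4, 0.4, 0.3]
width: 0.645
gripper_force: 0.0
```

Request:
send_rows --motion "0.35 0 0 0 0 0 0;0.35 0 0 0 0 0 0"

```text
clock: 9.25
position: [0.5413, -0.0598, 0.107]
ee_rot: [2.553, 1.829, 0.002]
force: [0.1, 0.7, 0.6]
width: 0.651
gripper_force: 0.0
```

Request:
send_rows --motion "0.35 0 0.0015 -0.0205 0 0 0;0.35 0 0 0 0 0 0;0.5 0 0 0 0 0 0;0.65 0 0 0 0 0 0;0.85 0 0 0 0 0 0" --force 15

```text
clock: 9.88
position: [0.541, -0.0583, 0.0862]
ee_rot: [2.553, 1.829, 0.001]
force: [-0.1, 0.4, 0.4]
width: 0.37
gripper_force: 0.0
```

Request:
send_rows --motion "0.85 0 0 0 0 0 0;0.85 0 0 0 0 0 0;0.85 0 0 0 0 0 0"

```text
clock: 10.25
position: [0.5409, -0.0582, 0.0859]
ee_rot: [2.553, 1.83, 0.001]
force: [-0.8, 0.6, 4.4]
width: 0.277
gripper_force: 15.0
```

Request:
send_rows --motion "0.85 0 0 0.02 0 0 0;0.85 0 0 0.03 0 0 0;0.85 0 0 0.03 0 0 0;0.85 0 0.03 0.003 0 0 0;0.85 0.004 0.04 0 0 0 0"

```text
clock: 10.88
position: [0.5448, 0.0113, 0.1691]
ee_rot: [2.555, 1.826, 0.0]
force: [0.9, 0.4, 0.2]
width: 0.274
gripper_force: 15.0
```

Request:
send_rows --motion "0.85 0.005 0.04 0 0 0 0;0.85 0.005 0.04 0 0 0 0;0.85 0 0.03 0 0 0 0;0.85 0 0 0 0 0 0;0.85 0 0 0 0 0 0"

```text
clock: 11.5
position: [0.5545, 0.1209, 0.1683]
ee_rot: [2.554, 1.829, -0.002]
force: [-0.5, 0.2, -0.7]
width: 0.276
gripper_force: 15.0
```

Request:
send_rows --motion "0.85 0 0 0 0 0 0;0.85 0 0 0 0 0 0"

```text
clock: 11.75
position: [0.5548, 0.1207, 0.1686]
ee_rot: [2.555, 1.828, -0.0]
force: [1.3, 0.0, -0.1]
width: 0.274
gripper_force: 15.0
```

Request:
send_rows --motion "0.85 0 0.001 -0.03 0 0 0;0.85 0 0 -0.03 0 0 0;0.85 0 0 -0.01 0 0 0;0.85 0 0 0 0 0 0;0.85 0 0 0 0 0 0"

```text
clock: 12.38
position: [0.5554, 0.1229, 0.0997]
ee_rot: [2.553, 1.829, 0.002]
force: [0.1, -0.3, -0.7]
width: 0.276
gripper_force: 15.0
```

Request:
send_rows --motion "0.85 0 0 -0.005 0 0 0;0.85 0 0 -0.003 0 0 0;0.85 0 0 0 0 0 0;0.85 0 0 0 0 0 0"

```text
clock: 12.88
position: [0.5547, 0.1228, 0.0907]
ee_rot: [2.554, 1.83, 0.0]
force: [-0.4, -0.3, -1.6]
width: 0.275
gripper_force: 15.0
```

Request:
send_rows --motion "0.85 0 0 -0.0022 0 0 0;0.85 0 0 0 0 0 0;0.6 0 0 0 0 0 0;0.35 0 0 0 0 0 0;0.35 0 0 0 0 0 0"

```text
clock: 13.5
position: [0.5548, 0.1228, 0.0886]
ee_rot: [2.554, 1.83, 0.0]
force: [0.2, 0.1, -0.2]
width: 0.552
gripper_force: 0.0
```

Request:
send_rows --motion "0.35 0 0 0 0 0 0;0.35 0 0 0.015 0 0 0;0.35 0 0 0.03 0 0 0;0.35 0 0 0.037 0 0 0;0.35 0 -0.03 0 0 0 0"

```text
clock: 14.12
position: [0.5564, 0.0959, 0.1748]
ee_rot: [2.549, 1.835, 0.011]
force: [0.6, -0.9, -0.7]
width: 0.656
gripper_force: 0.0
```

Request:
send_rows --motion "0.35 -0.002 -0.05 0 0 0 0;0.35 -0.003 -0.05 0 0 0 0;0.35 -0.003 -0.05 0 0 0 0;0.35 -0.003 -0.05 0 0 0 0;0.35 -0.003 -0.05 0 0 0 0"

```text
clock: 14.75
position: [0.5407, -0.1588, 0.1717]
ee_rot: [2.553, 1.83, 0.001]
force: [0.5, -0.1, 0.0]
width: 0.654
gripper_force: 0.0
```

Request:
send_rows --motion "0.35 -0.003 -0.05 0 0 0 0;0.35 -0.003 -0.04 0 0 0 0;0.35 0 0 0 0 0 0;0.35 0 0 0 0 0 0;0.35 0 0 0 0 0 0"

```text
clock: 15.38
position: [0.5352, -0.2456, 0.171]
ee_rot: [-2.552, -1.833, -0.001]
force: [0.1, 0.8, -0.3]
width: 0.647
gripper_force: 0.0
```

```bash
python3 loc.py w4
```

```text
[ 0.5352 -0.2456  0.171 ] [ 0.64  0.54 -0.42  1.77  0.28  0.89 -0.23]
amber 354 [ 0.5372 -0.2703  0.0534] [ 0.5363 -0.2715  0.0523]
white 884 [ 0.6225 -0.1711  0.0477] [ 0.6229 -0.1712  0.0467]
y1 684 [ 0.5721 -0.2233  0.0479] [ 0.5723 -0.2237  0.0466]
y2 644 [ 0.4783 -0.2235  0.0478] [ 0.4777 -0.2241  0.0464]
loupe 2187 [ 0.5434 -0.1568  0.0398] [ 0.5433 -0.1571  0.04  ]
objective 1371 [ 0.6337 -0.2655  0.0496] [ 0.6349 -0.2667  0.0486]
```

View pics/w4.png

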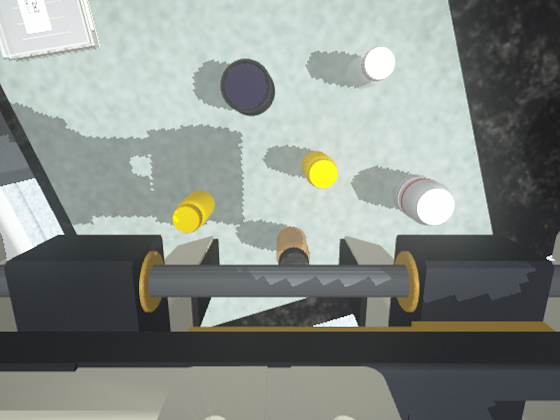

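The amber vial (293,243) is between the fingers, partly behind the bar. The yellow vials (193,212) and (320,170) and the objective (427,200) are clear.

Request:
send_rows --motion "0.42 0.0005 -0.029 0 0 0 0;0.42 0 0 -0.025 0 0 0;0.42 0 0 -0.025 0 0 0;0.42 0 0 -0.012 0 0 0;0.42 0 0 0 0 0 0"

```text
clock: 16.05
position: [0.5351, -0.2754, 0.108]
ee_rot: [-2.552, -1.831, 0.001]
force: [0.2, 0.6, 0.3]
width: 0.58
gripper_force: 0.0
```

Request:
send_rows --motion "0.42 0 0 0 0 0 0;0.42 0 0 0 0 0 0"

```text
clock: 16.3
position: [0.5357, -0.2763, 0.1094]
ee_rot: [2.552, 1.829, 0.001]
force: [-0.2, 0.1, 0.2]
width: 0.583
gripper_force: 0.0
```

Request:
send_rows --motion "0.42 0 0.0015 -0.0225 0 0 0;0.42 0 0 0 0 0 0;0.5 0 0 0 0 0 0;0.65 0 0 0 0 0 0;0.85 0 0 0 0 0 0" --force 15

```text
clock: 16.92
position: [0.5355, -0.2749, 0.0866]
ee_rot: [2.553, 1.829, 0.001]
force: [0.0, 0.4, 0.3]
width: 0.329
gripper_force: 0.0
```

Request:
send_rows --motion "0.85 0 0 0 0 0 0;0.85 0 0 0 0 0 0;0.85 0 0 0 0 0 0"

```text
clock: 17.3
position: [0.5354, -0.2748, 0.0863]
ee_rot: [2.553, 1.83, 0.0]
force: [-0.7, 0.3, 3.8]
width: 0.253
gripper_force: 15.0
```

Request:
send_rows --motion "0.85 0 0 0.02 0 0 0;0.85 0 0 0.03 0 0 0;0.85 0 0 0.037 0 0 0;0.85 0.002 0.03 0 0 0 0;0.85 0.004 0.045 0 0 0 0"

```text
clock: 17.92
position: [0.541, -0.2006, 0.1732]
ee_rot: [2.556, 1.825, -0.0]
force: [0.8, 0.9, -0.4]
width: 0.259
gripper_force: 15.0
```

Request:
send_rows --motion "0.85 0.004 0.045 0 0 0 0;0.85 0.004 0.045 0 0 0 0;0.85 0.004 0.045 0 0 0 0;0.85 0.004 0.045 0 0 0 0;0.85 0.004 0.045 0 0 0 0"

```text
clock: 18.55
position: [0.561, 0.0267, 0.1728]
ee_rot: [-2.554, -1.83, 0.0]
force: [-0.3, 0.3, 0.2]
width: 0.257
gripper_force: 15.0
```

Request:
send_rows --motion "0.85 0.004 0.045 0 0 0 0;0.85 0.004 0.045 0 0 0 0;0.85 0.003 0.03 0 0 0 0;0.85 0 0.02 0 0 0 0;0.85 0 0.008 0 0 0 0"

```text
clock: 19.18
position: [0.5719, 0.1741, 0.1728]
ee_rot: [-2.553, -1.831, 0.001]
force: [0.3, -0.7, -1.0]
width: 0.255
gripper_force: 15.0
```

Request:
send_rows --motion "0.85 0 0 0 0 0 0;0.85 0 0 0 0 0 0;0.85 0 0 0 0 0 0"

```text
clock: 19.55
position: [0.5724, 0.172, 0.1729]
ee_rot: [2.555, 1.827, -0.001]
force: [-0.7, -0.1, 0.0]
width: 0.257
gripper_force: 15.0
```

Target TCP height for release is about 0.0885.

Request:
send_rows --motion "0.85 0 0.001 -0.03 0 0 0;0.85 0 0 -0.03 0 0 0;0.85 0 0 -0.012 0 0 0;0.85 0 0 0 0 0 0;0.85 0 0 0 0 0 0"

```text
clock: 20.18
position: [0.5728, 0.1745, 0.1021]
ee_rot: [2.553, 1.83, 0.002]
force: [0.1, -0.2, 0.3]
width: 0.255
gripper_force: 15.0
```

Request:
send_rows --motion "0.85 0 0 -0.006 0 0 0;0.85 0 0 -0.003 0 0 0;0.85 0 0 0 0 0 0;0.85 0 0 0 0 0 0"

```text
clock: 20.68
position: [0.5722, 0.1743, 0.092]
ee_rot: [2.554, 1.83, 0.0]
force: [-0.3, 0.2, -0.7]
width: 0.259
gripper_force: 15.0
```

Request:
send_rows --motion "0.85 0 0 -0.0033 0 0 0;0.85 0 0 0 0 0 0;0.6 0 0 0 0 0 0;0.42 0 0 0 0 0 0;0.42 0 0 0 0 0 0"

```text
clock: 21.3
position: [0.5722, 0.1743, 0.0887]
ee_rot: [2.554, 1.83, 0.0]
force: [-0.1, -0.2, 0.5]
width: 0.537
gripper_force: 0.0
```

Request:
send_rows --motion "0.42 0 0 0 0 0 0;0.42 0 0 0.015 0 0 0;0.42 0 0 0.03 0 0 0;0.42 0 0 0.037 0 0 0;0.42 0.002 -0.03 0 0 0 0"

```text
clock: 21.92
position: [0.5755, 0.1478, 0.1752]
ee_rot: [2.549, 1.835, 0.012]
force: [0.2, -0.0, -0.8]
width: 0.583
gripper_force: 0.0
```

Request:
send_rows --motion "0.42 0.008 -0.05 0 0 0 0;0.42 0.008 -0.05 0 0 0 0;0.42 0.008 -0.05 0 0 0 0;0.42 0.008 -0.05 0 0 0 0;0.42 0.008 -0.05 0 0 0 0"

```text
clock: 22.55
position: [0.6145, -0.1073, 0.172]
ee_rot: [2.553, 1.83, 0.002]
force: [1.2, 0.7, -0.5]
width: 0.58
gripper_force: 0.0
```

Request:
send_rows --motion "0.42 0.007 -0.044 0 0 0 0;0.42 0 0 0 0 0 0;0.42 0 0 0 0 0 0;0.42 0 0 0 0 0 0"

```text
clock: 23.05
position: [0.6213, -0.1479, 0.1712]
ee_rot: [-2.551, -1.833, -0.001]
force: [0.9, -0.3, 0.2]
width: 0.579
gripper_force: 0.0
```

```bash
python3 loc.py w5
```

```text
[ 0.6213 -0.1479  0.1712] [ 0.43  0.61 -0.43  1.64  0.3   0.95 -0.43]
white 591 [ 0.6235 -0.17    0.0478] [ 0.6233 -0.1707  0.0466]
```

View pics/w5.png

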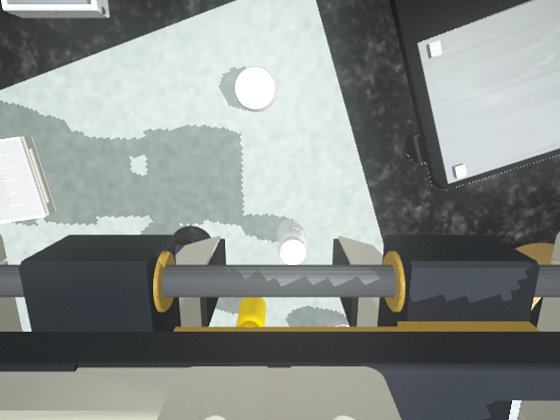

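The white-cap vial (292,243) is between the fingers. The loose cap (255,88) and loupe (190,235) are clear.

Request:
send_rows --motion "0.42 0.0015 -0.0225 0 0 0 0;0.42 0 0 -0.025 0 0 0;0.42 0 0 -0.025 0 0 0;0.42 0 0 -0.012 0 0 0;0.42 0 0 0 0 0 0"

```text
clock: 23.72
position: [0.6223, -0.1727, 0.1081]
ee_rot: [-2.553, -1.829, 0.002]
force: [-0.5, -0.3, 0.3]
width: 0.579
gripper_force: 0.0
```

Request:
send_rows --motion "0.42 0 0 0 0 0 0;0.42 0 0 0 0 0 0"

```text
clock: 23.98
position: [0.6233, -0.1723, 0.1097]
ee_rot: [2.553, 1.829, 0.002]
force: [-0.3, 0.2, -0.8]
width: 0.58
gripper_force: 0.0
```

Request:
send_rows --motion "0.42 -0.0005 0.001 -0.0235 0 0 0;0.42 0 0 0 0 0 0;0.5 0 0 0 0 0 0;0.65 0 0 0 0 0 0;0.85 0 0 0 0 0 0" --force 15

```text
clock: 24.6
position: [0.6226, -0.1713, 0.0859]
ee_rot: [2.553, 1.829, 0.001]
force: [-0.4, -0.2, 0.3]
width: 0.33
gripper_force: 0.0
```

Request:
send_rows --motion "0.9 0 0 0 0 0 0;0.9 0 0 0 0 0 0;0.9 0 0 0 0 0 0;0.9 0 0 0 0 0 0"

```text
clock: 25.1
position: [0.6224, -0.1713, 0.0855]
ee_rot: [2.553, 1.83, 0.0]
force: [-0.0, -0.5, 3.6]
width: 0.237
gripper_force: 15.0
```

Request:
send_rows --motion "0.9 0 0 0.02 0 0 0;0.9 0 0 0.03 0 0 0;0.9 0 0 0.037 0 0 0;0.9 -0.002 0.03 0 0 0 0;0.9 -0.004 0.045 0 0 0 0"

```text
clock: 25.72
position: [0.6165, -0.0972, 0.1739]
ee_rot: [2.555, 1.825, 0.002]
force: [1.0, 0.3, -0.0]
width: 0.233
gripper_force: 15.0
```

Request:
send_rows --motion "0.9 -0.005 0.045 0 0 0 0;0.9 -0.005 0.045 0 0 0 0;0.9 -0.005 0.045 0 0 0 0;0.9 -0.005 0.045 0 0 0 0;0.9 -0.005 0.045 0 0 0 0"

```text
clock: 26.35
position: [0.591, 0.1303, 0.1734]
ee_rot: [2.553, 1.83, 0.001]
force: [1.0, 1.4, -0.4]
width: 0.23
gripper_force: 15.0
```

Request:
send_rows --motion "0.9 -0.003 0.04 0 0 0 0;0.9 -0.002 0.03 0 0 0 0;0.9 0 0.018 0 0 0 0;0.9 0 0 0 0 0 0;0.9 0 0 0 0 0 0"

```text
clock: 26.98
position: [0.5867, 0.215, 0.1722]
ee_rot: [2.554, 1.827, -0.001]
force: [0.4, -0.4, -0.5]
width: 0.234
gripper_force: 15.0
```

Request:
send_rows --motion "0.9 0 0 0 0 0 0;0.9 0 0 0 0 0 0"

```text
clock: 27.22
position: [0.5865, 0.2157, 0.1722]
ee_rot: [2.555, 1.828, -0.0]
force: [-0.4, -0.0, 0.3]
width: 0.236
gripper_force: 15.0
```

Request:
send_rows --motion "0.9 0 0 -0.03 0 0 0;0.9 0 0 -0.03 0 0 0;0.9 0 0 -0.012 0 0 0;0.9 0 0 0 0 0 0;0.9 0 0 0 0 0 0"

```text
clock: 27.85
position: [0.5868, 0.2171, 0.1013]
ee_rot: [2.554, 1.83, 0.003]
force: [0.7, 0.3, -0.3]
width: 0.232
gripper_force: 15.0
```

Request:
send_rows --motion "0.9 0 0 -0.006 0 0 0;0.9 0 0 -0.003 0 0 0;0.9 0 0 0 0 0 0;0.9 0 0 0 0 0 0"

```text
clock: 28.35
position: [0.5863, 0.2168, 0.0913]
ee_rot: [2.554, 1.83, 0.0]
force: [0.5, 0.3, -0.3]
width: 0.234
gripper_force: 15.0
```

Release height for this one is 0.088.

Request:
send_rows --motion "0.9 0 0 -0.0033 0 0 0;0.9 0 0 0 0 0 0;0.6 0 0 0 0 0 0;0.42 0 0 0 0 0 0;0.42 0 0 0 0 0 0"

```text
clock: 28.98
position: [0.5862, 0.2168, 0.0879]
ee_rot: [2.554, 1.83, 0.0]
force: [-0.9, -0.3, -0.5]
width: 0.51
gripper_force: 0.0
```

Request:
send_rows --motion "0.42 0 0 0 0 0 0;0.42 0 0 0.015 0 0 0;0.42 0 0 0.03 0 0 0;0.42 0 0 0.045 0 0 0;0.42 -0.04 -0.03 0.03 0 0 0"

```text
clock: 29.6
position: [0.5481, 0.1891, 0.2111]
ee_rot: [-2.552, -1.831, -0.009]
force: [-0.8, -0.3, 0.3]
width: 0.58
gripper_force: 0.0
```

Request:
send_rows --motion "0.42 -0.05 -0.03 0.03 0 0 0;0.42 -0.05 -0.03 0 0 0 0;0.42 -0.04 -0.02 0 0 0 0;0.42 0 0 0 0 0 0;0.42 0 0 0 0 0 0"

```text
clock: 30.22
position: [0.4095, 0.1086, 0.2375]
ee_rot: [2.553, 1.829, 0.004]
force: [-0.1, 0.0, -0.1]
width: 0.583
gripper_force: 0.0
```

Run:
```python
from h import *
from cell import arm
ims=[]
for n in('top','scene'):
    im,d=arm.get_image(n);np.savez('f.npz',im=im,d=d,**arm.camera_model(n));W,_=cloud('f.npz');ims.append(im)
    e=np.array([np.cos(np.radians(71.5)),np.sin(np.radians(71.5))]);nn=np.array([-e[1],e[0]]);c=np.array([.5585,.1337])
    for k,(x,y,h) in dict(black=(.535,.0625,.066),red=(.555,.122,.06),amber=(.572,.1735,.056),white=(.5865,.217,.05),objective=(.6325,-.265,.05),loupe=(.5425,-.157,.041),cap=(.632,-.0607,.022),box=(.427,-.0615,.018)).items():
        q=W[(np.hypot(W[...,0]-x,W[...,1]-y)<(.04 if k=='box' else .022))&(abs(W[...,2]-h)<.007)]
        if len(q)>5: print(n,k,len(q),q.mean(0).round(4),'tray',((q.mean(0)[:2]-c)@e).round(3),((q.mean(0)[:2]-c)@nn).round(3))
a=cv2.resize(ims[0][130:280,150:410],(780,450));b=cv2.resize(ims[1][130:330,160:450],(0,0),fx=1,fy=1)
cv2.imwrite('pics/ftop.png',a);cv2.imwrite('pics/fscene.png',cv2.resize(ims[1][130:330,160:450],(783,540)))
```

```text
top black 99 [0.5337 0.0609 0.0649] tray -0.077 0.0
top objective 105 [ 0.6333 -0.2649  0.0484] tray -0.354 -0.197
top loupe 146 [ 0.5429 -0.1557  0.0387] tray -0.279 -0.077
top cap 105 [ 0.6317 -0.059   0.021 ] tray -0.16 -0.131
top box 662 [ 0.4275 -0.0604  0.0176] tray -0.226 0.063
scene black 155 [0.5315 0.0602 0.0667] tray -0.078 0.002
scene red 94 [0.5518 0.1195 0.0602] tray -0.016 0.002
scene amber 74 [0.569  0.1707 0.0564] tray 0.038 0.002
scene white 61 [0.5841 0.2145 0.0501] tray 0.085 0.001
scene objective 143 [ 0.6292 -0.2656  0.0506] tray -0.356 -0.194
scene loupe 222 [ 0.5407 -0.1582  0.0412] tray -0.282 -0.076
scene cap 150 [ 0.6292 -0.0624  0.0227] tray -0.164 -0.129
scene box 983 [ 0.4243 -0.0644  0.0199] tray -0.23 0.064
```

View pics/fscene.png

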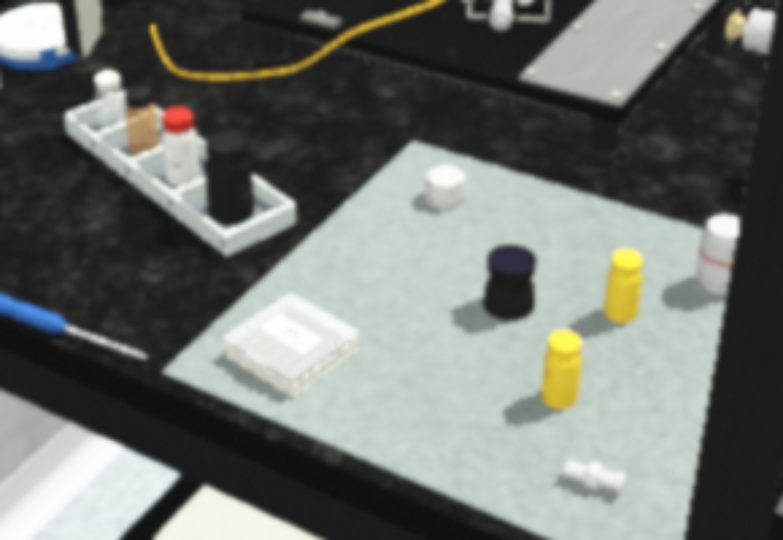

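All four vials stand upright in their own compartments: white (108,95), amber (141,127), red (180,145) and black (230,178). The bystanders have not moved and the arm is clear.

```bash
python3 -c "
from cell import arm
print(arm.sign_off())"
```

```text
the job is handed in; nothing more can be done
None
```

I handed the job in with all four vials standing upright in their own compartments, biggest to longest; the final pictures showed nothing else had moved, and the hand-in gave no verdict.

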